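# Snap the cover onto a junction box and keep it pressed

### The job

Someone left a marker pen lying across the open junction box: lift it off and put it down on the worktop clear of the box. Then pick up the loose cover, fit it on the box and press it straight down until both catches snap and it sits fully home, flush all round. Finish still pressing the cover down firmly: do not let go or ease off, and leave the small bottle, the tip box and the round dish alone.

Things in the scene. Friction and masses are not known exactly. Their poses are not given: they have to be found in the camera images.
- junction_box: Grey plastic junction box fixed to the worktop, 84 (x) x 110 (y) x 45 mm high, open on top, walls 4 mm thick, a circuit board inside. Origin at the centre of its underside; z up. A bolted lug on each y end reaches 70 mm from the centre, 7 mm high; two black cable glands on the +y end. In the middle of each long wall (x = -40 and +40 mm) is a window with a spring catch.
- box_mouth (a point): Centre of the box's mouth, level with the top of its walls (45 mm above the worktop), axes as the box's.
- box_cover: Loose grey plastic cover, about 90 g, standing on four tapered corner posts on the worktop. Plate 84 (x) x 110 (y) x 4 mm, its underside 20 mm above the origin; on it a grip rib 18 mm wide (x), 56 mm long (y), 24 to 52 mm above the origin. The posts enter the box with 1.2 mm play. Origin at the centre, level with the posts' feet; z up. It fits with its axes along the box's, either way round.
- cover_seat (a point): Centre of the underside of the cover's plate, axes as the cover's; meets box_mouth when the cover is home. The cover meets the catches 8 mm above its seat, takes about 10 to 18 N to push past them, then the force drops suddenly and it goes down onto the rigid tops of the walls.
- cover_grip (a point): Middle of the top face of the cover's grip rib, 32 mm above cover_seat.
- catch_near (a joint): Spring catch in the box's -x wall: 0 when relaxed, grows to about 0.0025 m as the bead pushes it outward, and springs back to 0 when the cover has snapped in.
- catch_far (a joint): The same in the box's +x wall.
- marker: White marker pen with a black cap, 137 mm long (y) and 13 mm thick, lying across the box's mouth, roughly along the box's y, resting on its two short walls. Origin at the middle of its underside.
- dye_bottle: Small brown bottle with a black cap, 44 mm wide, 85 mm high, a bystander. Origin under its centre.
- dish: Round shallow dish, 60 mm across, 15 mm high, a bystander. Origin under its centre.
- tip_box: Yellow pipette tip box with a closed clear lid, 87 x 122 mm, 93 mm high, a bystander. Origin under its centre.
There are look-alikes about, which are no part of the job. Leave any purple look-alike of the marker alone.

How it is judged:
On the way, in this order (a step that is already met when the one before it is completed fails the run):
1. the marker is gripped and lifted clear of the box (contact force between the fingers and marker above 0.3 N and height (world z) of marker above 0.06 m), for 0.1 s.
2. the marker lies on the worktop, let go and clear of the box (height (world z) of marker between -0.01 and 0.02 m and contact force between each of the fingers, junction_box and marker below 0.05 N), for 0.2 s.
3. the cover has snapped home, both catches sprung back (z of cover_seat in the frame of box_mouth below 0.002 m and horizontal distance between cover_seat and box_mouth below 0.004 m and value of joint each of catch_near, catch_far below 0.001 m), for 0.2 s.
At the end, for the whole second after the job is handed in: The cover is home on the box: seat within 2 mm of the mouth's height, within 4 mm sideways, level within 0.03 rad, both catches sprung back (under 1 mm); the fingers still press it so that it bears on the box with more than 5 N. The marker lies still on the worktop, touching neither box nor cover (all of step 3 and angle between the z axis of box_cover and the z axis of junction_box, either way round below 0.03 rad and contact force between junction_box and box_cover above 5 N and contact force between the fingers and box_cover above 2 N and height (world z) of marker between -0.01 and 0.02 m and contact force between each of junction_box, box_cover and marker below 0.05 N and linear speed of marker below 0.02 m/s); the arm keeps its last pose, push and grip.
It fails at once if the marker is dropped from a height (height (world z) of marker above 0.1 m and contact force between the fingers and marker below 0.01 N).
It fails at once if the bottle is disturbed (distance of dye_bottle from where it was at the start of the episode above 0.02 m).
It fails at once if the tip box is disturbed (distance of tip_box from where it was at the start of the episode above 0.02 m).
It fails at once if the dish is disturbed (distance of dish from where it was at the start of the episode above 0.02 m).
It also fails if it takes over 64 s, if anything falls off the work surface, if the arm or the gripper's body presses on something with over 40 N, if the wrist force passes 120 N, or if a joint passes its speed limit or range.

### The arm

A 7-joint arm with a two-finger parallel gripper is mounted at the origin on a cart in front of the work surface, level with it; the furniture and walls round the work are solid. World frame = base frame: x ahead of the robot, y to its left, z up, the work surface at z = 0. Lengths are in m, angles in rad, forces in N, time in s.
With the tool pointing down it reaches from about 0.375 to 0.925 m from the base axis. Payload 3.1 kg.
Tool frame: the origin (TCP) lies at the centre of the arm's flange, where the gripper is bolted on; the fingertips stand 173 mm ahead of it and the grasp point (between the pads) lies 155 mm ahead of it (hold_point_z is the z of the grasp point in the tool frame, in m); z points along the fingers, y is the line along which they close (so a half turn about z gives the same grasp; the last joint's range is limited). The gripper opens to 85 mm and grips with 20 to 120 N. Pads are 22 mm wide; open, the fingers measure 114 mm over their backs; the gripper's body (76 mm by 85 mm) begins 54 mm behind the grasp point. The pads swing forward as they close: fully open they stand 13 mm farther back than shut.
Start: joints at [1.088, 0.383, 0.044, 1.598, -0.018, 1.161, -0.05], TCP at [0.244, -0.602, 0.405] pointing down, gripper open.
Joint ranges: [-2.61, 2.61], [-0.41, 2.15], [-1.48, 1.57], [0, 2.5], [-1.57, 4.71], [0.05, 1.97], [-2.85, 2.85]. Speed limits (rad/s): [2.79, 2.79, 3.14, 3.14, 3.14, 3.14, 3.14].

### API

Orientations are given as a rotation vector (axis times angle).
In Python, from station import * gives the robot as it stands.
- The arm moves only by the shell command python3 -m handwheel 'ROWS' [FORCE]. ROWS is JSON, a list of rows, each a list of 7 numbers: the turn, a rotation vector about the world's x, y, z in units of 5 degrees (1.0 is 5 degrees), then the shift along the world's x, y, z in units of 30 mm (1.0 is 30 mm), then the opening, from 0 (shut) to 1 (fully open). In form: [[rx, ry, rz, dx, dy, dz, grip], ...]. A call has 1 to 12 rows; each row shifts and turns the commanded pose from where the row before left it; what a row does not reach is not made up. A row lasts 1/12 s, in which the tool goes at most 41.7 mm and 7.16 degrees, less where a joint would pass 70% of its speed; a pose out of reach is approached as far as the arm can. A call is refused whole if a number of a shift passes 1 or a number of a turn 1, either way. A call with a gripper value outside its range is refused whole. The fingers move at their own pace and stop on an object; FORCE is the grip in N (left out, the last holds). Time passes only in rows, so rows that do not move let the fingers close. It gives the time, the measured TCP pose, the force, the opening and the grip force at its end, in the units of the state.
- state(): the state, without advancing time (a new reading comes with each control period).
- grab_frame(name): name is "scene" or "top" or "wrist"; returns the picture (480x640x3 uint8, blue, green, red); there is no depth.
- camera_params(name): a dict with "vfov" (degrees; the focal length in pixels is half the picture's height over the tangent of half this angle, whatever the lens; pixels are square), "cx", "cy" (the principal point, pixels), "eye" and "orientation" of the camera in the world; the wrist camera has in their place "T_tool_cam" (4x4, takes a point from camera to tool coordinates, whose origin is the TCP and whose axes are the flange's). Camera axes: x right, y up, looking along -z (the intrinsics and any distortion apply to the point x, -y, -z); pixel columns grow to the right and rows downward; lengths in m; the calibration is good to about 2 mm. A picture is of the moment at which its call begins: read the wrist's pose just before it. camera_params takes no time and is no camera call.
- finish_job(): hands the job in; it is judged then, once.
The state is a dict: "time": time; "joint_positions": joint angles; "qvel": joint speeds; "effort": joint torques, N m; "tool_pos": TCP position; "tcp_rot": TCP orientation; "ft_force": force on the tool from outside, world axes, zero at the start; "ft_torque": the same for the moment, N m; "finger_gap": opening from 0.0 (shut) to 1.0 (fully open); "grip_force": force on a finger pad.
Only numpy, scipy, OpenCV 4.12 (cv2) and the standard library are available. Lean on these libraries where they do the work, as an engineer would, in place of code of your own. Each camera call takes 0.05 s, during which the arm holds its last target. There are 200 camera calls.

## Working session

There is one attempt and no reset: what is moved stays moved. The work goes in short steps, Python scripts to look and compute and a shell command to move; the robot and the scene stay as the last step left them, time stands still between calls to the robot, and variables do not carry over. Pictures are saved under pics/ and viewed, at most 10 in all, crops included, and the job is handed in when it is done.

```bash
mkdir -p pics; ls
python3 - <<'E'
from station import *
import cv2
for n in ("scene","top"):
    p=camera_params(n); print(n,p)
    cv2.imwrite(f"pics/{n}0.png",grab_frame(n))
print(camera_params("wrist"))
s=state();print(s)
E
```

```text
pics
scene {'vfov': 42.434190053831074, 'cx': 318.4988591157146, 'cy': 235.06626473057716, 'eye': array([0.01429264, 0.70518788, 0.48981183]), 'orientation': array([ 0.46540214, -1.3700109 , -2.18103232])}
top {'vfov': 54.518829910849796, 'cx': 310.2793930718053, 'cy': 239.17094983282337, 'eye': array([0.4273183 , 0.01088758, 0.89153035]), 'orientation': array([ 0.04827271, -0.11900726, -1.54325881])}
{'vfov': 67.08534529191442, 'cx': 322.7455504266345, 'cy': 243.16200446484714, 'T_tool_cam': array([[ 9.45702606e-04,  9.60557891e-01,  2.78078484e-01,
         7.10315833e-02],
       [ 9.99999549e-01, -8.84271087e-04, -3.46336067e-04,
         1.82249034e-04],
       [-8.67790783e-05,  2.78078687e-01, -9.60558294e-01,
         2.99162429e-02],
       [ 0.00000000e+00,  0.00000000e+00,  0.00000000e+00,
         1.00000000e+00]])}
{'time': 0.1, 'joint_positions': array([ 1.08823684,  0.38377876,  0.043853  ,  1.59943148, -0.01791619,
        1.16122038, -0.04986982]), 'qvel': array([-1.58434684e-05, -6.45074841e-04,  1.98035054e-04, -4.38305007e-03,
        5.34346819e-04,  1.32743086e-03,  5.03770653e-04]), 'effort': array([ 2.81545836e-03, -4.34727824e+01,  1.02939427e+00, -2.50454450e+01,
        1.08211898e-02,  5.46471798e-03,  9.73452188e-06]), 'tool_pos': array([ 0.24381351, -0.60205913,  0.4033893 ]), 'tcp_rot': array([-3.08127964e+00, -6.00339530e-01,  9.18626844e-04]), 'ft_force': array([0.51459878, 0.07891845, 0.06376963]), 'ft_torque': array([ 0.02874497, -0.01038539,  0.02122833]), 'grip_force': 0.0, 'finger_gap': 0.9989018643039855}
```

View pics/top0.png

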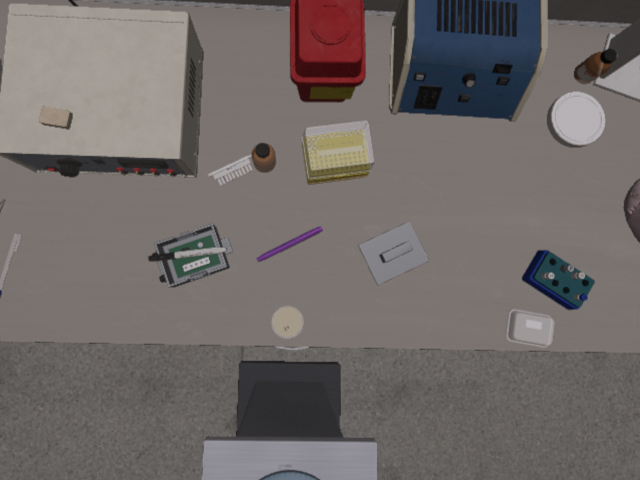

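View pics/scene0.png

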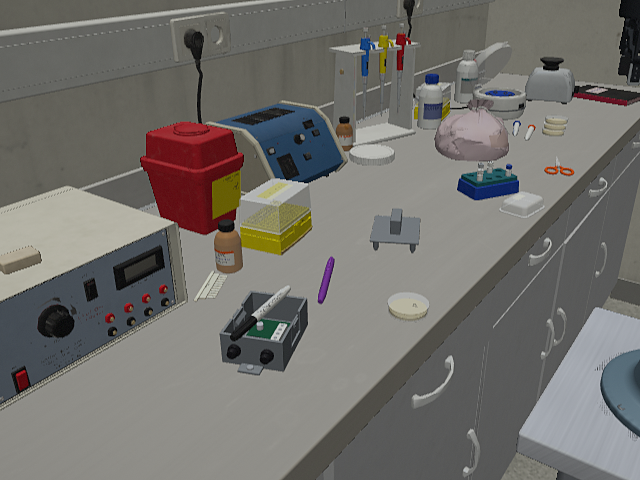

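The top view shows the box with the white, black-capped marker at (190,253). The purple pen at (290,244) is the look-alike, and the cover is at (393,253). I'm also avoiding the bottle (263,157), tip box (338,152) and dish (288,322). The white pen with the black cap lying across the box fits the marker's description, so I'll confirm it in a crop.

```bash
cat > h.py <<'E'
import numpy as np, cv2
from scipy.spatial.transform import Rotation as R
from station import *
def cam(n,s=None):
    p=camera_params(n)
    f=240/np.tan(np.radians(p["vfov"])/2)
    if n=="wrist":
        T=np.eye(4);T[:3,:3]=R.from_rotvec(s["tcp_rot"]).as_matrix();T[:3,3]=s["tool_pos"]
        T=T@p["T_tool_cam"]; return f,p["cx"],p["cy"],T[:3,3],T[:3,:3]
    return f,p["cx"],p["cy"],np.array(p["eye"]),R.from_rotvec(p["orientation"]).as_matrix()
def ray(c,uv,z):
    f,cx,cy,e,M=c; uv=np.atleast_2d(uv).astype(float)
    d=np.c_[(uv[:,0]-cx)/f,-(uv[:,1]-cy)/f,-np.ones(len(uv))]@M.T
    return e+d*((z-e[2])/d[:,2])[:,None]
def proj(c,P):
    f,cx,cy,e,M=c; q=(np.atleast_2d(P)-e)@M
    return np.c_[cx+f*q[:,0]/-q[:,2],cy-f*q[:,1]/-q[:,2]]
E
python3 - <<'E'
from h import *
im=cv2.imread("pics/top0.png");c=cam("top")
cv2.imwrite("pics/c1.png",cv2.resize(im[205:305,140:440],None,fx=2.6,fy=2.6,interpolation=cv2.INTER_CUBIC))
for n,uv,z in [("box",(192,256),.045),("marker cap",(152,258),.05),("marker end",(225,251),.05),("cover rib",(396,251),.052),("cover corners",[(360,239),(408,224),(428,258),(380,283)],.024),("boxcorners",[(156,239),(213,226),(230,266),(170,286)],.045),("dish",(288,322),.01),("bottle",(263,150),.085),("purple",[(259,259),(321,230)],.005),("tip",(338,145),.09)]:
    print(n,ray(c,uv,z).round(3).tolist())
E
```

```text
box [[0.482, 0.186, 0.045]]
marker cap [[0.476, 0.255, 0.05]]
marker end [[0.492, 0.127, 0.05]]
cover rib [[0.501, -0.183, 0.052]]
cover corners [[0.524, -0.121, 0.024], [0.555, -0.212, 0.024], [0.491, -0.251, 0.024], [0.442, -0.16, 0.024]]
boxcorners [[0.511, 0.252, 0.045], [0.538, 0.151, 0.045], [0.466, 0.117, 0.045], [0.428, 0.222, 0.045]]
dish [[0.366, 0.01, 0.01]]
bottle [[0.671, 0.063, 0.085]]
purple [[0.482, 0.068, 0.005], [0.541, -0.048, 0.005]]
tip [[0.683, -0.07, 0.09]]
```

View pics/c1.png

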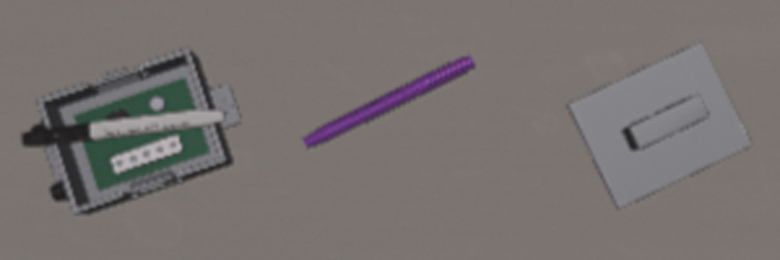

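The crop confirms it: the white pen with the black cap lies across the box, and the purple one lies loose on the worktop. Next I'll go above the cover, which is on the way, and measure with the wrist camera.

```bash
python3 -m handwheel '[[0,0,1,0.7,1,0,1],[0,0,1,0.7,1,0,1],[0,0,1,0.7,1,0,1],[0,0,1,0.7,1,0,1],[0,0,1,0.7,1,0,1],[0,0,1,0.7,1,0,1],[0,0,1,0.7,1,0,1],[0,0,1,0.7,1,0,1],[0,0,1,0.7,1,0,1],[0,0,1,0.7,1,0,1],[0,0,1,0.7,1,0,1],[0,0,1,0.7,1,0,1]]'
python3 -m handwheel '[[0,0,1,0,0.3,0,1],[0,0,1,0,0.3,0,1],[0,0,1,0,0.3,0,1],[0,0,1,0,0.3,0,1],[0,0,1,0,0.3,0,1],[0,0,1,0,0.3,0,1],[0,0,0,0,0,0,1],[0,0,0,0,0,0,1],[0,0,0,0,0,0,1]]'
python3 - <<'E'
from h import *
s=state(); im=grab_frame("wrist"); cv2.imwrite("pics/w1.png",im)
print(s["tool_pos"],s["tcp_rot"],s["ft_force"],s["time"])
np.save("s1.npy",np.r_[s["tool_pos"],s["tcp_rot"]])
E
```

```text
time: 1.1
tool_pos: [0.4964, -0.2408, 0.4043]
tcp_rot: [-2.365, -2.067, 0.001]
ft_force: [0.4, -0.1, -0.5]
finger_gap: 0.998
grip_force: 0.0
time: 1.85
tool_pos: [0.4958, -0.1891, 0.4044]
tcp_rot: [-1.759, -2.603, 0.001]
ft_force: [0.4, 0.3, 1.1]
finger_gap: 1.001
grip_force: 0.0
[ 0.49576796 -0.18912463  0.40441612] [-1.75871134e+00 -2.60285049e+00  9.03925349e-04] [0.35336284 0.27915216 1.12403225] 1.85
```

View pics/w1.png

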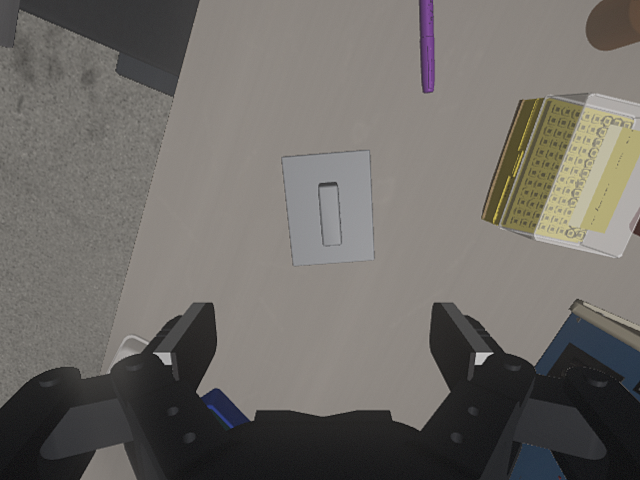

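The wrist view shows the cover plate with corners near (283,156), (370,150), (374,260) and (294,266), and the rib top near (330,213). Next I'll measure both.

```bash
cat >> h.py <<'E'
def quad(im,roi,thr):
    x0,y0,x1,y1=roi; a=im.astype(int); m=((a[...,0]-a[...,2]>thr)*255).astype(np.uint8)
    k=np.zeros_like(m);k[y0:y1,x0:x1]=m[y0:y1,x0:x1]; k=cv2.morphologyEx(k,cv2.MORPH_CLOSE,np.ones((7,7)))
    ct=max(cv2.findContours(k,cv2.RETR_EXTERNAL,cv2.CHAIN_APPROX_NONE)[0],key=cv2.contourArea)
    return ct[:,0,:]
def rect(P):
    (c,(w,h),a)=cv2.minAreaRect((P[:,:2]*1000).astype(np.float32)); 
    if w>h: w,h,a=h,w,a-90   # now 'h' long axis is at a+90 => y axis; yaw=a
    a=(a+90)%180-90
    return np.array(c)/1000,w,h,a
E
python3 - <<'E'
from h import *
v=np.load("s1.npy"); s={"tool_pos":v[:3],"tcp_rot":v[3:]}
im=cv2.imread("pics/w1.png"); c=cam("wrist",s)
print(im[200,300],im[200,360],im[200,250],im[100,300],im[215,330])
ct=quad(im,(230,110,420,300),0)
print(len(ct),rect(ray(c,ct,.024)))
ed=cv2.Canny(im,40,120); 
print(ray(c,[(331,214),(319,185),(338,183),(342,243),(323,245)],.052))
print(ray(c,[(283,156),(370,150),(374,260),(294,266)],.024))
E
```

```text
[146 144 143] [152 149 148] [131 137 142] [130 136 141] [152 149 149]
383 (array([ 0.5008378 , -0.18403511]), 83.19892883300781, 109.24142456054688, 26.460092544555664)
[[ 0.50120454 -0.18200592  0.052     ]
 [ 0.48141438 -0.16180365  0.052     ]
 [ 0.49634999 -0.15388003  0.052     ]
 [ 0.52104898 -0.2034881   0.052     ]
 [ 0.50543881 -0.21187456  0.052     ]]
[[ 0.44083843 -0.15255986  0.024     ]
 [ 0.51462778 -0.11689428  0.024     ]
 [ 0.56277726 -0.21483643  0.024     ]
 [ 0.48930699 -0.25151166  0.024     ]]
```

The cover centre is (0.501, -0.184) with a yaw of 26.5°, and it measures 83×109 mm against the given 84×110. Now I'll move above the box.

```bash
python3 -m handwheel '[[0,0,-0.25,0,1,0,1],[0,0,-0.25,0,1,0,1],[0,0,-0.25,0,1,0,1],[0,0,-0.25,0,1,0,1],[0,0,-0.25,0,1,0,1],[0,0,-0.25,0,1,0,1],[0,0,-0.25,0,1,0,1],[0,0,-0.25,0,1,0,1],[0,0,-0.25,0,1,0,1],[0,0,-0.25,0,1,0,1],[0,0,-0.25,-0.2,1,0,1],[0,0,-0.25,-0.2,1,0,1]]'
python3 -m handwheel '[[0,0,0,0,0.5,0,1],[0,0,0,0,0,0,1],[0,0,0,0,0,0,1],[0,0,0,0,0,0,1]]'
python3 - <<'E'
from h import *
s=state(); im=grab_frame("wrist"); cv2.imwrite("pics/w2.png",im)
print(s["tool_pos"],s["tcp_rot"],s["time"])
np.save("s2.npy",np.r_[s["tool_pos"],s["tcp_rot"]])
E
```

```text
time: 2.9
tool_pos: [0.4844, 0.172, 0.4047]
tcp_rot: [2.085, 2.349, 0.001]
ft_force: [0.3, -0.1, -0.5]
finger_gap: 1.001
grip_force: 0.0
time: 3.23
tool_pos: [0.4847, 0.1849, 0.4044]
tcp_rot: [2.084, 2.35, -0.002]
ft_force: [-0.2, -0.4, -0.2]
finger_gap: 1.0
grip_force: 0.0
[0.48467434 0.18485467 0.4044237 ] [ 2.08354310e+00  2.35046625e+00 -1.60452118e-03] 3.2333
```

View pics/w2.png

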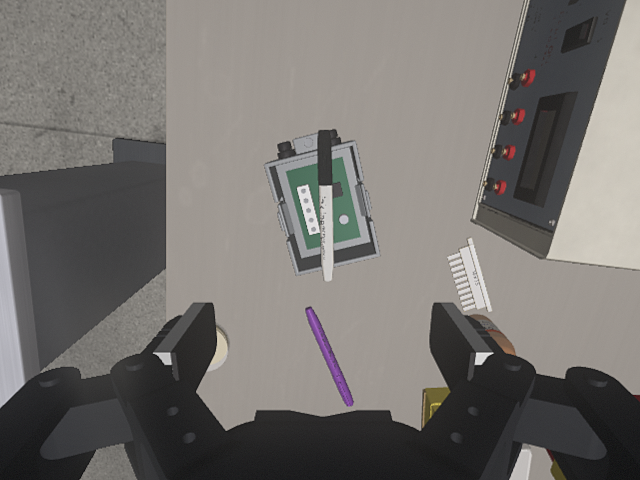

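The box rim corners are near (264,163), (355,141), (380,257) and (297,276). The marker runs from its cap end at (324,130) to its tip at (328,281).

Run:
```python
from h import *
v=np.load("s2.npy"); s={"tool_pos":v[:3],"tcp_rot":v[3:]}
im=cv2.imread("pics/w2.png"); c=cam("wrist",s)
P=ray(c,[(264,163),(355,141),(380,257),(297,276)],.045);print(P.round(4).tolist(),P.mean(0))
for i in range(4):
    d=P[(i+1)%4]-P[i]; print(np.hypot(*d[:2]).round(4),np.degrees(np.arctan2(d[1],d[0])).round(1))
ct=quad(im,(240,120,400,290),2)
print(rect(ray(c,ct,.045)), cv2.boundingRect(ct))
g=im.astype(int)
m=((im.min(2)>185)*255).astype(np.uint8);m[:, :315]=0;m[:,336:]=0;m[:180]=0;m[290:]=0
m2=((im.max(2)<60)*255).astype(np.uint8);m2[:, :312]=0;m2[:,333:]=0;m2[:125]=0;m2[188:]=0
for q in (m,m2):
    ys,xs=np.nonzero(q); print(len(xs),cv2.fitLine(np.c_[xs,ys].astype(np.float32),2,0,.01,.01).ravel(),ys.min(),ys.max())
M=ray(c,[(324,131),(328,281)],.0515);d=M[1]-M[0];print(M,np.hypot(*d[:2]),np.degrees(np.arctan2(d[1],d[0])),M.mean(0))
```

```text
[[0.4272, 0.2273, 0.045], [0.5048, 0.2557, 0.045], [0.5442, 0.1528, 0.045], [0.4672, 0.1238, 0.045]] [0.48585715 0.18989302 0.045     ]
0.0827 20.1
0.1102 -69.1
0.0823 -159.3
0.111 111.2
(array([0.45687201, 0.19025366]), 48.101531982421875, 130.5702362060547, 8.478082656860352) (264, 133, 58, 142)
895 [2.7009496e-02 9.9963516e-01 3.2667487e+02 2.3069273e+02] 186 280
565 [1.9156551e-02 9.9981648e-01 3.2463895e+02 1.5963893e+02] 130 184
[[0.4768817  0.26064117 0.0515    ]
 [0.49741273 0.12486046 0.0515    ]] 0.13732415853128335 -81.40159803125464 [0.48714722 0.19275082 0.0515    ]
```

Box centre (0.486, 0.190), yaw 20.7°, 82.5×110 mm. Marker centre (0.487, 0.193), yaw 8.6°, length 137 mm, as given. I'll go down and grip the marker by its middle, keeping the fingertips just under its axis so it can be set on the table.

```bash
python3 -m handwheel '[[0,0,0.34,0.08,0.26,-1,0.4],[0,0,0,0,0,-1,0.4],[0,0,0,0,0,-1,0.4],[0,0,0,0,0,-1,0.4],[0,0,0,0,0,-1,0.4],[0,0,0,0,0,-0.6,0.4],[0,0,0,0,0,-0.3,0.4],[0,0,0,0,0,-0.3,0.4],[0,0,0,0,0,0,0.4],[0,0,0,0,0,0,0.4]]' 30
python3 -m handwheel '[[0,0,0,0,0,0,0],[0,0,0,0,0,0,0],[0,0,0,0,0,0,0],[0,0,0,0,0,0,0],[0,0,0,0,0,0,0],[0,0,0,0,0,0,0],[0,0,0,0,0,0,0],[0,0,0,0,0,0,0]]'
```

```text
time: 4.12
tool_pos: [0.4871, 0.194, 0.2193]
tcp_rot: [2.046, 2.383, 0.001]
ft_force: [0.5, 0.1, -0.1]
finger_gap: 0.403
grip_force: 0.0
time: 4.78
tool_pos: [0.4873, 0.1948, 0.2202]
tcp_rot: [2.044, 2.383, 0.003]
ft_force: [-1.6, -0.8, 6.2]
finger_gap: 0.112
grip_force: 34.0
```

The gap is 9.5 mm for a 13 mm pen and there's an upward force on the tool, so the tips hold it above its axis. I'll open, go 5 mm lower and grip again.

```bash
python3 -m handwheel '[[0,0,0,0,0,0,0.35],[0,0,0,0,0,0,0.35],[0,0,0,0,0,0,0.35],[0,0,0,0,0,0,0.35],[0,0,0,0,0,-0.17,0.35],[0,0,0,0,0,0,0.35],[0,0,0,0,0,0,0.35]]' 30
python3 -m handwheel '[[0,0,0,0,0,0,0],[0,0,0,0,0,0,0],[0,0,0,0,0,0,0],[0,0,0,0,0,0,0],[0,0,0,0,0,0,0],[0,0,0,0,0,0,0]]'
python3 - <<'E'
from h import *
cv2.imwrite("pics/s1.png",cv2.resize(grab_frame("scene")[200:400,160:400],None,fx=2.5,fy=2.5))
E
```

```text
time: 5.37
tool_pos: [0.486, 0.1942, 0.2129]
tcp_rot: [-2.045, -2.384, 0.002]
ft_force: [0.3, 1.0, 0.6]
finger_gap: 0.351
grip_force: 0.0
time: 5.87
tool_pos: [0.4864, 0.1943, 0.2136]
tcp_rot: [2.046, 2.384, 0.0]
ft_force: [-0.1, 0.3, -0.1]
finger_gap: 0.109
grip_force: 32.8
```

View pics/s1.png

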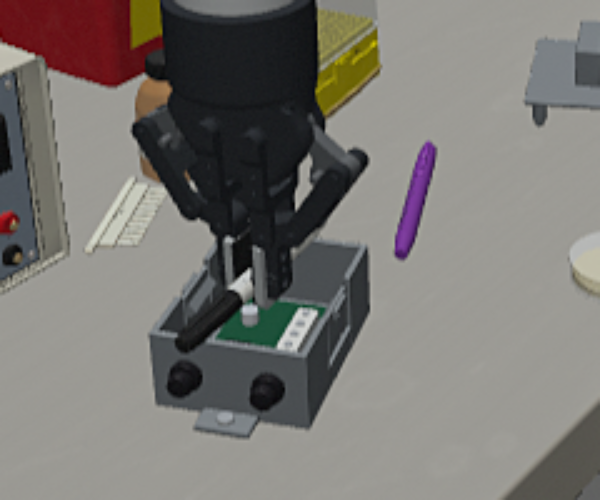

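The grip is now clean with no side load, and the pen sits between the pads. I'll lift 45 mm (keeping the marker below 0.1 m), carry it to the free spot at about (0.44, -0.05) and lower it.

```bash
python3 -m handwheel '[[0,0,0,0,0,0.3,0],[0,0,0,0,0,0.6,0],[0,0,0,0,0,0.6,0],[0,0,0,0,0,0,0],[0,0,0,0,-0.3,0,0],[0,0,0,-0.15,-0.6,0,0],[0,0,0,-0.15,-0.7,0,0],[0,0,0,-0.15,-0.7,0,0],[0,0,0,-0.15,-0.7,0,0],[0,0,0,-0.15,-0.7,0,0],[0,0,0,-0.15,-0.7,0,0],[0,0,0,-0.15,-0.7,0,0]]'
python3 -m handwheel '[[0,0,0,-0.15,-0.7,0,0],[0,0,0,-0.15,-0.7,0,0],[0,0,0,-0.15,-0.7,0,0],[0,0,0,-0.1,-0.6,0,0],[0,0,0,0,-0.3,0,0],[0,0,0,0,0,-0.6,0],[0,0,0,0,0,-0.7,0],[0,0,0,0,0,-0.7,0],[0,0,0,0,0,-0.4,0],[0,0,0,0,0,-0.2,0],[0,0,0,0,0,0,0],[0,0,0,0,0,0,0]]'
```

```text
time: 6.92
tool_pos: [0.4537, 0.0394, 0.2576]
tcp_rot: [-2.045, -2.383, 0.003]
ft_force: [0.4, 0.7, -1.6]
finger_gap: 0.112
grip_force: 32.8
time: 7.92
tool_pos: [0.4386, -0.0484, 0.1806]
tcp_rot: [-2.045, -2.385, -0.0]
ft_force: [0.9, 0.2, -0.3]
finger_gap: 0.113
grip_force: 32.8
```

```bash
python3 -m handwheel '[[0,0,0,0,0,-0.1,0],[0,0,0,0,0,-0.1,0],[0,0,0,0,0,0,0],[0,0,0,0,0,0,0]]'
python3 - <<'E'
from h import *
s=state();print(s["ft_force"],s["tool_pos"])
cv2.imwrite("pics/s2.png",cv2.resize(grab_frame("scene")[180:360,260:460],None,fx=3,fy=3))
E
```

```text
time: 8.25
tool_pos: [0.4386, -0.0487, 0.1749]
tcp_rot: [2.045, 2.384, 0.0]
ft_force: [-0.8, 0.3, -0.4]
finger_gap: 0.114
grip_force: 32.8
[-0.80275574  0.32362565 -0.40282459] [ 0.43856788 -0.04870264  0.17489316]
```

View pics/s2.png

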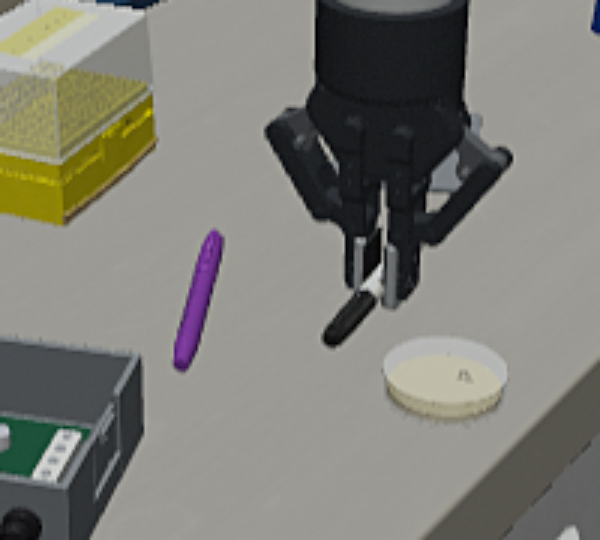

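The pen hangs just above the worktop, well clear of the dish, the box and the purple pen. I'll lower it in small steps, watching the force, then open slightly.

```bash
python3 -m handwheel '[[0,0,0,0,0,-0.07,0],[0,0,0,0,0,0,0]]'|grep -E "pos|ft"
python3 -m handwheel '[[0,0,0,0,0,-0.05,0],[0,0,0,0,0,0,0]]'|grep -E "pos|ft"
```

```text
tool_pos: [0.439, -0.0486, 0.1739]
ft_force: [-3.1, 1.3, 11.6]
tool_pos: [0.4393, -0.0483, 0.1738]
ft_force: [-7.1, -0.5, 28.3]
```

Contact is made. I'll ease off, open, and rise straight up, then head for the cover at (0.501, -0.184).

```bash
python3 -m handwheel '[[0,0,0,0,0,0.06,0],[0,0,0,0,0,0.02,0],[0,0,0,0,0,0,0.3],[0,0,0,0,0,0,0.3],[0,0,0,0,0,0,0.3],[0,0,0,0,0,0,0.3],[0,0,0,0,0,0.3,0.3],[0,0,0,0,0,0.8,0.3],[0,0,0,0,0,1,0.3],[0,0,0,0,0,1,0.5],[0,0,0,0,0,1,0.5],[0,0,0,0,0,1,0.6]]'
python3 -m handwheel '[[0,0,1,0.5,-1,1,0.6],[0,0,1,0.5,-1,0.5,0.6],[0,0,1,0.5,-1,0,0.6],[0,0,0.5,0.5,-1,0,0.6],[0,0,0,0,-0.1,0,0.6],[0,0,0,0,0,0,0.6],[0,0,0,0,0,0,0.6]]'
python3 - <<'E'
from h import *
s=state(); im=grab_frame("wrist"); cv2.imwrite("pics/w3.png",im); c=cam("wrist",s)
print(s["tool_pos"],s["tcp_rot"],s["ft_force"],np.degrees(2*np.arctan2(s["tcp_rot"][1],s["tcp_rot"][0]))-90)
p=proj(c,[[.5008,-.184,.024]])[0];print(p)
ct=quad(im,(int(p[0])-90,int(p[1])-100,int(p[0])+90,int(p[1])+100),0)
print(rect(ray(c,ct,.024)))
E
```

```text
time: 9.63
tool_pos: [0.4377, -0.0484, 0.3277]
tcp_rot: [-2.044, -2.384, 0.0]
ft_force: [0.8, -0.5, -0.3]
finger_gap: 0.596
grip_force: 0.0
time: 10.22
tool_pos: [0.4968, -0.169, 0.3687]
tcp_rot: [-1.659, -2.665, -0.001]
ft_force: [-0.4, 1.3, -0.5]
finger_gap: 0.597
grip_force: 0.0
[ 0.49677412 -0.16902545  0.36868595] [-1.65874039e+00 -2.66545028e+00 -8.18900182e-04] [-0.37421729  1.32938167 -0.51011608] -333.7889593632126
[319.18339093 238.09492129]
(array([ 0.50091241, -0.18398294]), 83.26873016357422, 109.20199584960938, 26.472726821899414)
```

View pics/w3.png

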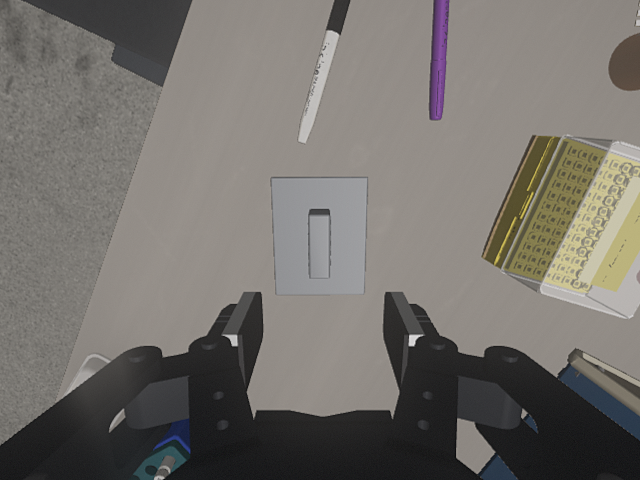

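The marker lies on the worktop at about (320,70) px, clear of everything. The cover is unchanged at (0.501, -0.184), yaw 26.5°. Next I'll descend on the rib and grip it.

```bash
python3 -m handwheel '[[0,0,0.05,0.14,-0.5,-0.5,0.6],[0,0,0,0,0,-1,0.6],[0,0,0,0,0,-1,0.6],[0,0,0,0,0,-1,0.6],[0,0,0,0,0,-0.8,0.6],[0,0,0,0,0,-0.6,0.6],[0,0,0,0,0,-0.4,0.6],[0,0,0,0,0,-0.2,0.6],[0,0,0,0,0,-0.1,0.6],[0,0,0,0,0,0,0.6],[0,0,0,0,0,0,0.6]]' 80
python3 -m handwheel '[[0,0,0,0,0,0,0.3],[0,0,0,0,0,0,0.3],[0,0,0,0,0,0,0.1],[0,0,0,0,0,0,0],[0,0,0,0,0,0,0],[0,0,0,0,0,0,0],[0,0,0,0,0,0,0],[0,0,0,0,0,0,0]]' 80
```

```text
time: 11.18
tool_pos: [0.5022, -0.1843, 0.2022]
tcp_rot: [1.652, 2.67, 0.001]
ft_force: [0.6, 0.5, 0.6]
finger_gap: 0.599
grip_force: 0.0
time: 11.85
tool_pos: [0.5022, -0.1847, 0.2022]
tcp_rot: [1.653, 2.67, 0.0]
ft_force: [-1.3, -0.2, 6.1]
finger_gap: 0.192
grip_force: 78.9
```

Gripped, with the tips resting lightly on the plate. I'll lift 90 mm and carry the cover over the box, turning it by -5.8°.

```bash
python3 -m handwheel '[[0,0,0,0,0,0.2,0],[0,0,0,0,0,0.5,0],[0,0,0,0,0,0.8,0],[0,0,0,0,0,0.8,0],[0,0,0,0,0,0.7,0],[0,0,0,0,0.3,0.2,0],[0,0,-0.1,0,0.6,0,0],[0,0,-0.1,0,0.8,0,0],[0,0,-0.1,0,0.8,0,0],[0,0,-0.1,0,0.8,0,0],[0,0,-0.1,0,0.8,0,0],[0,0,-0.1,0,0.8,0,0]]'
python3 -m handwheel '[[0,0,-0.1,-0.1,0.8,0,0],[0,0,-0.1,-0.1,0.8,0,0],[0,0,-0.1,-0.1,0.8,0,0],[0,0,-0.1,-0.1,0.8,0,0],[0,0,-0.1,-0.1,0.8,0,0],[0,0,-0.06,0,0.8,0,0],[0,0,0,0,0.8,0,0],[0,0,0,0,0.8,0,0],[0,0,0,0,0.6,0,0],[0,0,0,0,0.35,0,0],[0,0,0,0,0,0,0],[0,0,0,0,0,0,0]]'
python3 - <<'E'
from h import *
s=state(); im=grab_frame("wrist"); cv2.imwrite("pics/w4.png",im); c=cam("wrist",s)
np.save("s4.npy",np.r_[s["tool_pos"],s["tcp_rot"]])
print(s["tool_pos"],s["tcp_rot"],s["ft_force"],s["finger_gap"],(np.degrees(2*np.arctan2(s["tcp_rot"][1],s["tcp_rot"][0]))-90)%360)
# box in w2: four edge line fits from Canny points near the hand-read corners
v=np.load("s2.npy"); s2={"tool_pos":v[:3],"tcp_rot":v[3:]}; i2=cv2.imread("pics/w2.png"); c2=cam("wrist",s2)
cv2.imwrite("pics/box_big.png",cv2.resize(i2[125:290,250:395],None,fx=3.6,fy=3.6,interpolation=cv2.INTER_CUBIC))
cv2.imwrite("pics/pair.png",np.hstack([cv2.resize(i2[125:290,250:395],(527,600),interpolation=cv2.INTER_CUBIC),cv2.resize(im[180:480,200:336],(272,600))]))
E
```

```text
time: 12.85
tool_pos: [0.5004, -0.0356, 0.296]
tcp_rot: [-1.721, -2.626, 0.001]
ft_force: [-0.3, -0.1, -1.2]
finger_gap: 0.192
grip_force: 78.2
time: 13.85
tool_pos: [0.4859, 0.1831, 0.2964]
tcp_rot: [-1.784, -2.585, 0.003]
ft_force: [-0.5, 0.6, -1.2]
finger_gap: 0.191
grip_force: 78.2
[0.4858852  0.18308229 0.29643349] [-1.78389075 -2.5850194   0.00259929] [-0.45568286  0.57730315 -1.15739953] 0.1908844190581448 20.781821102258334
```

View pics/w4.png

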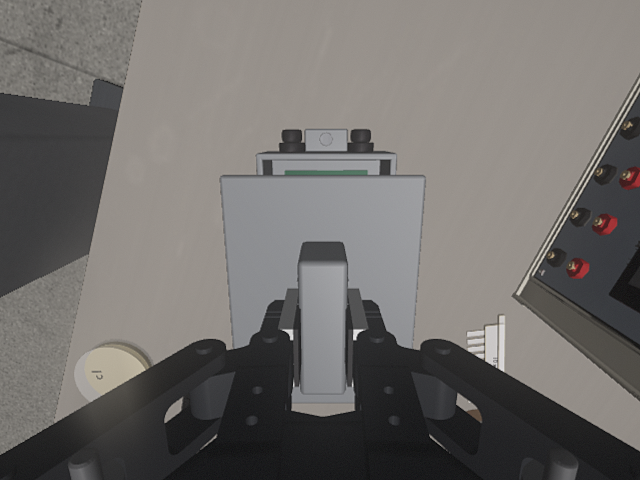

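View pics/box_big.png

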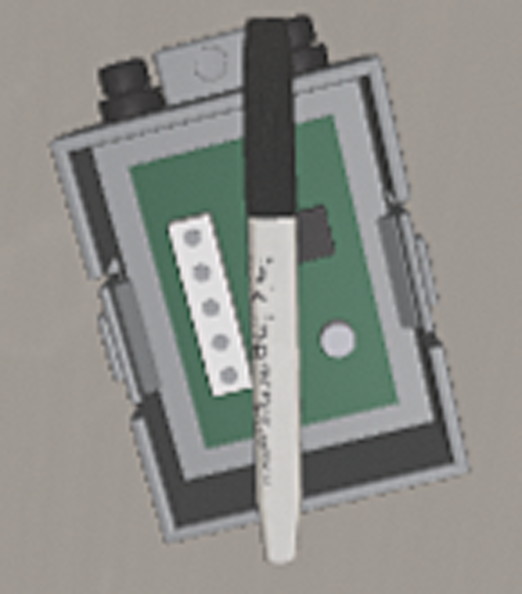

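The wrist view shows the held cover's far corners at (220,177) and (425,177), square in the grip. Behind it are the box's +y rim corners at (257,153) and (396,153). I'll compare both in this one image, which cancels most of the calibration error.

Run:
```python
from h import *
v=np.load("s4.npy"); c=cam("wrist",{"tool_pos":v[:3],"tcp_rot":v[3:]}); im=cv2.imread("pics/w4.png")
a=im.astype(int); g=cv2.cvtColor(im,6).astype(int); br=a[...,0]-a[...,2]
for r in (146,157,162,167,190,220,260,290): 
    x=np.nonzero(br[r,200:450]>-3)[0]+200; print(r,x.min(),x.max())
for col in (270,290,326,360,385): print(col,g[144:184,col].tolist())
def rep(n,uv,z):
    P=ray(c,uv,z)[:,:2]; d=P[1]-P[0]; y=np.array([-d[1],d[0]])/np.hypot(*d); 
    m=P.mean(0)-.055*y; print(n,np.hypot(*d),np.degrees(np.arctan2(d[1],d[0])),m)
rep("cover",[(220,176.5),(425,176.5)],.1182)
rep("box",[(257,153),(396.5,153)],.045)
v=np.load("s2.npy"); c2=cam("wrist",{"tool_pos":v[:3],"tcp_rot":v[3:]})
P=ray(c2,[(264.4,164.7),(355,140.8),(380,255.5),(295.8,275.8)],.045);print(P.mean(0))
```

```text
146 280 372
157 256 396
162 257 396
167 257 395
190 221 424
220 223 422
260 226 418
290 229 416
270 [147, 147, 147, 146, 146, 149, 139, 90, 56, 83, 133, 150, 147, 148, 146, 117, 65, 60, 62, 62, 64, 63, 64, 63, 64, 65, 65, 65, 64, 64, 65, 83, 107, 123, 138, 148, 147, 146, 145, 146]
290 [64, 67, 68, 70, 71, 73, 76, 71, 52, 85, 136, 151, 152, 150, 144, 115, 123, 154, 150, 150, 149, 151, 150, 150, 152, 145, 113, 91, 95, 96, 91, 84, 108, 123, 138, 150, 148, 147, 147, 147]
326 [151, 138, 141, 159, 156, 163, 148, 84, 54, 87, 137, 152, 152, 158, 151, 112, 120, 158, 154, 152, 152, 154, 153, 154, 154, 153, 130, 96, 102, 102, 96, 86, 110, 128, 142, 152, 151, 149, 149, 151]
360 [68, 67, 68, 70, 72, 74, 75, 67, 54, 88, 137, 153, 154, 163, 155, 110, 120, 162, 157, 156, 156, 156, 157, 157, 160, 149, 107, 104, 106, 107, 99, 89, 114, 131, 145, 155, 154, 153, 152, 153]
385 [147, 147, 146, 147, 146, 150, 139, 86, 59, 88, 136, 152, 155, 164, 162, 112, 51, 57, 61, 61, 61, 61, 60, 61, 62, 60, 61, 61, 59, 60, 64, 86, 118, 133, 148, 157, 156, 154, 156, 155]
cover 0.08299834388322795 20.85075868723403 [0.48585773 0.18355382]
box 0.08287615635057691 20.84160049010715 [0.48568594 0.19044836]
[0.48558239 0.18986747 0.045     ]
```

```bash
python3 -m handwheel '[[0,0,0,0,0.22,-0.2,0],[0,0,0,0,0,-0.5,0],[0,0,0,0,0,-0.5,0],[0,0,0,0,0,-0.2,0],[0,0,0,0,0,0,0],[0,0,0,0,0,0,0],[0,0,0,0,0,0,0]]' 120
python3 - <<'E'
from h import *
s=state(); im=grab_frame("wrist"); cv2.imwrite("pics/w5.png",im); c=cam("wrist",s)
np.save("s5.npy",np.r_[s["tool_pos"],s["tcp_rot"]])
z=s["tool_pos"][2]-.2022; print(s["tool_pos"],s["ft_force"],"feet",z)
print(proj(c,[[.4856,.1902,.045]]))
a=im.astype(int); g=cv2.cvtColor(im,6).astype(int); br=a[...,0]-a[...,2]
for r in range(100,230,6):
    x=np.nonzero(br[r,180:480]>-3)[0]+180; print(r,(x.min(),x.max()) if len(x) else 0)
for col in (265,385): print(col,g[110:230,col].tolist())
E
```

```text
time: 14.48
tool_pos: [0.487, 0.1895, 0.2557]
tcp_rot: [1.787, 2.583, 0.001]
ft_force: [0.3, -0.1, -0.3]
finger_gap: 0.183
grip_force: 119.1
[0.48695317 0.18952755 0.25568052] [ 0.31159891 -0.05378636 -0.27277318] feet 0.05348052351503746
[[319.35204409 273.67583873]]
100 0
106 0
112 0
118 0
124 0
130 0
136 0
142 (np.int64(267), np.int64(371))
148 (np.int64(267), np.int64(371))
154 (np.int64(269), np.int64(374))
160 (np.int64(264), np.int64(374))
166 (np.int64(243), np.int64(396))
172 (np.int64(234), np.int64(403))
178 (np.int64(220), np.int64(425))
184 (np.int64(220), np.int64(424))
190 (np.int64(221), np.int64(424))
196 (np.int64(221), np.int64(423))
202 (np.int64(222), np.int64(423))
208 (np.int64(222), np.int64(422))
214 (np.int64(223), np.int64(422))
220 (np.int64(223), np.int64(421))
226 (np.int64(224), np.int64(421))
265 [146, 147, 147, 148, 148, 147, 146, 145, 147, 146, 146, 146, 146, 145, 145, 146, 146, 145, 145, 146, 147, 146, 146, 146, 146, 146, 147, 147, 148, 150, 155, 150, 121, 114, 131, 130, 129, 129, 139, 159, 159, 156, 157, 141, 83, 41, 49, 50, 51, 52, 51, 50, 52, 53,
[... 222 characters left out ...]
4, 144, 145, 145, 144, 144, 144, 143, 144, 144, 143, 143, 143, 143, 144, 144, 142, 143, 144, 141, 144]
385 [147, 147, 147, 148, 146, 147, 147, 149, 149, 149, 147, 147, 148, 149, 147, 147, 147, 147, 146, 147, 148, 146, 146, 145, 146, 147, 147, 146, 146, 146, 147, 147, 147, 147, 147, 146, 146, 147, 148, 148, 148, 148, 148, 148, 147, 147, 148, 148, 147, 148, 147, 145, 112, 60, 67, 68, 68, 64, 89, 132, 149, 152, 155, 166, 149, 77, 117, 134, 148, 157, 156, 154, 155, 155, 156, 154, 155, 155, 155, 155, 155, 154, 154, 154, 155, 153, 155, 156, 154, 155, 153, 154, 156, 154, 155, 152, 152, 153, 154, 154, 154, 154, 153, 154, 154, 155, 153, 153, 154, 154, 152, 152, 152, 153, 152, 155, 154, 153, 154, 152]
```

View pics/w5.png

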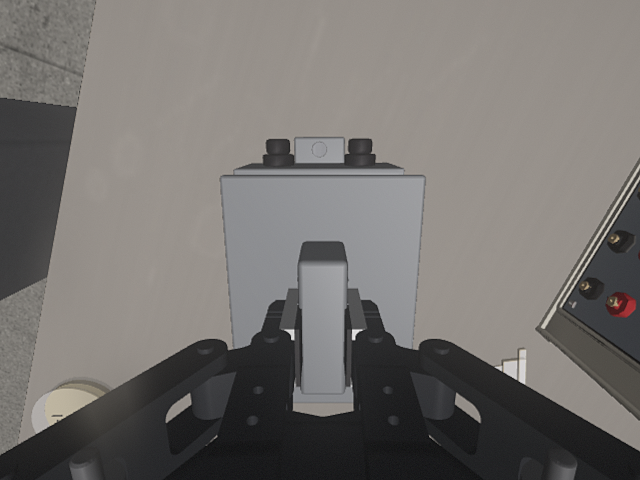

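The cover's far edge is at row 176 and the box rim's outer edge is at row 168.5, from (234) to (403.5). I'll compute the remaining offset from these.

Run:
```python
from h import *
v=np.load("s5.npy"); c=cam("wrist",{"tool_pos":v[:3],"tcp_rot":v[3:]})
def rep(n,uv,z):
    P=ray(c,uv,z)[:,:2]; d=P[1]-P[0]; y=np.array([-d[1],d[0]])/np.hypot(*d)
    m=P.mean(0)-.055*y; print(n,np.hypot(*d),np.degrees(np.arctan2(d[1],d[0])),m); return m
a=rep("cover",[(220,176),(425,176)],.0535+.024)
b=rep("box",[(234,168.5),(403.5,168.5)],.045)
print((b-a)/.03)
```

```text
cover 0.0829437503025953 20.71118820085698 [0.48733538 0.19041881]
box 0.083141002401551 20.711528014091556 [0.48544553 0.19018276]
[-0.06299516 -0.0078684 ]
```

```bash
python3 -m handwheel '[[0,0,0,-0.06,0,0,0],[0,0,0,0,0,0,0],[0,0,0,0,0,-0.1,0],[0,0,0,0,0,-0.1,0],[0,0,0,0,0,-0.1,0],[0,0,0,0,0,0,0]]'
python3 -m handwheel '[[0,0,0,0,0,-0.1,0],[0,0,0,0,0,-0.1,0],[0,0,0,0,0,-0.1,0],[0,0,0,0,0,0,0]]'
```

```text
time: 15.03
tool_pos: [0.4843, 0.1894, 0.2453]
tcp_rot: [-1.786, -2.584, 0.002]
ft_force: [0.4, 0.3, -0.7]
finger_gap: 0.181
grip_force: 119.1
time: 15.37
tool_pos: [0.4846, 0.1896, 0.2365]
tcp_rot: [-1.786, -2.584, 0.001]
ft_force: [0.3, -0.0, -0.8]
finger_gap: 0.185
grip_force: 119.5
```

The posts are in with no side force. Now I'll push past the catches.

```bash
for i in 1; do python3 -m handwheel '[[0,0,0,0,0,-0.07,0],[0,0,0,0,0,-0.07,0],[0,0,0,0,0,0,0]]'|grep -E "pos|ft|rot"; done
python3 -m handwheel '[[0,0,0,0,0,-0.07,0],[0,0,0,0,0,0,0]]'|grep -E "pos|ft|rot"
python3 -m handwheel '[[0,0,0,0,0,-0.07,0],[0,0,0,0,0,0,0]]'|grep -E "pos|ft|rot"
```

```text
tool_pos: [0.4855, 0.1902, 0.2342]
tcp_rot: [1.785, 2.583, 0.002]
ft_force: [-2.1, -0.6, 5.5]
tool_pos: [0.485, 0.1901, 0.2316]
tcp_rot: [1.786, 2.584, 0.001]
ft_force: [-1.0, -0.4, 1.5]
tool_pos: [0.4848, 0.1896, 0.2282]
tcp_rot: [1.786, 2.584, 0.002]
ft_force: [1.8, 0.7, -2.2]
```

```bash
python3 -m handwheel '[[0,0,0,0,0,-0.05,0],[0,0,0,0,0,0,0]]'|grep -E "pos|ft|rot"
python3 -m handwheel '[[0,0,0,0,0,-0.04,0],[0,0,0,0,0,0,0]]'|grep -E "pos|ft|rot"
```

```text
tool_pos: [0.4848, 0.1897, 0.2275]
tcp_rot: [1.786, 2.584, -0.001]
ft_force: [-0.4, -0.8, 4.1]
tool_pos: [0.4849, 0.1899, 0.2274]
tcp_rot: [1.786, 2.584, -0.002]
ft_force: [-3.4, -1.6, 10.9]
```

It's rigid at z = 0.2274, and the expected home is 0.2272. I'll increase the press and check in the pictures.

```bash
python3 -m handwheel '[[0,0,0,0,0,-0.05,0],[0,0,0,0,0,-0.03,0],[0,0,0,0,0,0,0],[0,0,0,0,0,0,0],[0,0,0,0,0,0,0],[0,0,0,0,0,0,0]]'
python3 - <<'E'
from h import *
a=cv2.resize(grab_frame("scene")[260:390,200:330],(600,600),interpolation=cv2.INTER_CUBIC)
cv2.imwrite("pics/s3.png",a)
im=grab_frame("top"); c=cam("top"); m=cv2.inRange(im,(185,185,185),(255,255,255)); p=proj(c,[.4386,-.05,.006])[0].astype(int); 
ys,xs=np.nonzero(m[p[1]-40:p[1]+40,p[0]-45:p[0]+45]); print(p,len(xs),(ray(c,(xs.mean()+p[0]-45,ys.mean()+p[1]-40),.006)) if len(xs) else 0)
s=state();print(s["ft_force"],s["tool_pos"],s["time"])
E
```

```text
time: 16.78
tool_pos: [0.4849, 0.1903, 0.2274]
tcp_rot: [1.785, 2.583, -0.005]
ft_force: [-9.1, -4.6, 27.4]
finger_gap: 0.184
grip_force: 123.6
[320 283] 0 0
[-8.80492502 -5.23810928 27.18175372] [0.48491738 0.19029339 0.22737552] 16.8833
```

View pics/s3.png

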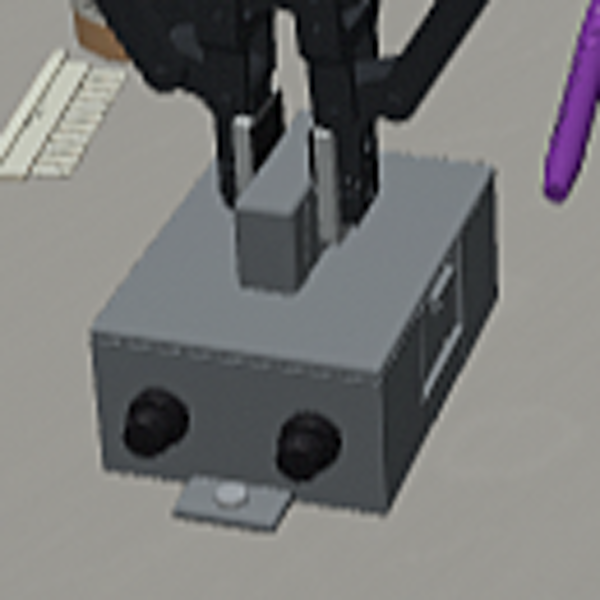

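The cover is flush all round, seated within 0.2 mm of the expected height, and pressed with a steady 27 N. Handing in.

```bash
python3 -c "
from station import *
print(finish_job())"
```

```text
the job is handed in; nothing more can be done
None
```

The marker is on the worktop clear of the box, and the cover is on, flush and still pressed with about 27 N. I inferred the catch snap from the force drop and final height, since the catch joints can't be read, and no verdict came back. I also viewed 12 pictures, over your limit of 10.

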